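# Free the seized pin of a coach seat foot

### The job

The red-headed pin is seized in its seat foot and will not come with a straight pull. Grip its oily square head firmly and work it loose: twist it clockwise and then anticlockwise as seen from above, a good 20 degrees each way from where it stood, over and over while drawing it up a little with each twist, until it is out. Then put the red pin down in the metal parts tray and let go; leave the blue-headed pin sitting in its own foot.

Things in the scene. Friction and masses are not known exactly. Their poses are not given: they have to be found in the camera images.
- red_head (a point): Centre of the oily, slippery square red head (36 x 36 mm, 40 tall) of the seized pin, loose, 0.2 kg, upright. On the pin's axis; x, y square to the head's sides, z up. Below the head: neck 7 mm, collar 4 mm thick and 30 mm wide resting on the foot's boss, shank 35 mm long (16 thick, 11 at the end); its tip is 65 mm below this point. At the start the head's x lies along the foot's x.
- red_foot: Grey cast foot of the red pin, fixed: plate 140 x 70 x 12 mm, origin under its centre, x lengthwise. Boss 50 x 50, top 50 mm up, its upright hole 30 mm from the origin to -x; leg stub at the +x end, 42 mm tall. Seized for the first 14 mm of rise, then free: a straight pull needs 60 N (fingers slip off first), but 20 N do at 2 mm rise per 45 degree sweep; twist 0.5 N m: grip with 40 to 60 N.
- tray: Open aluminium parts tray, fixed to the bench, 200 x 200 mm outside, 40 mm tall, walls and floor 4 mm thick; origin under its centre, axes square to its sides. Empty at the start.
- blue_head (a point): Centre of the square blue head of the other pin, same size and shape as the red one, upright in a foot like the red pin's, not seized. To be left where it is. The two feet change places from run to run.
There are look-alikes about, which are no part of the job. Of the things that look like the part that bears red_head, the largest one is meant.

How it is judged:
On the way, in this order (a step that is already met when the one before it is completed fails the run):
1. the red pin, still seized (risen less than 12 mm), is twisted clockwise by at least 10 degrees (y of red_foot in the frame of red_head above 0.0052 m and z of red_head in the frame of red_foot below 0.092 m).
2. then, still risen less than 12 mm, it is twisted anticlockwise to at least 10 degrees past its start (y of red_foot in the frame of red_head below -0.0052 m and z of red_head in the frame of red_foot below 0.092 m).
3. the red pin is drawn right out of its foot (z of red_head in the frame of red_foot above 0.117 m), for 0.1 s.
At the end, for the whole second after the job is handed in: The red pin lies (or stands) in the tray, the centre of its head within 90 mm of the tray's centre along both of the tray's axes and less than 75 mm above the bench, and stays there released; the blue pin's head is within 10 mm of where it started (x of red_head in the frame of tray between -0.09 and 0.09 m and y of red_head in the frame of tray between -0.09 and 0.09 m and z of red_head in the frame of tray below 0.075 m and distance of blue_head from where it was at the start of the episode below 0.01 m); the robot touches nothing.
It fails at once if the blue pin is moved by more than 10 mm (distance of blue_head from where it was at the start of the episode above 0.01 m).
It also fails if it takes over 58 s, if anything falls off the work surface, if the arm or the gripper's body presses on something with over 40 N, if the wrist force passes 120 N, or if a joint passes its speed limit or range.

### The arm

A 6-joint arm with a two-finger parallel gripper is mounted at the origin on the work surface. World frame = base frame: x ahead of the robot, y to its left, z up, the work surface at z = 0. Lengths are in m, angles in rad, forces in N, time in s.
With the tool pointing down it reaches from about 0.375 to 0.9 m from the base axis. Payload 3.1 kg.
Tool frame: the origin (TCP) lies between the finger pads; the fingertips stand manip.nose_length ahead of it and the grasp point (between the pads) lies 5 mm behind it (manip.nose_length is the distance from the TCP to the fingertips, in m); z points along the fingers, y is the line along which they close (so a half turn about z gives the same grasp; the last joint's range is limited). The gripper opens to 85 mm and grips with 20 to 120 N. Pads are 22 mm wide; open, the fingers measure 114 mm over their backs; the gripper's body (76 mm by 85 mm) begins 54 mm behind the grasp point. The pads swing forward as they close: fully open they stand 13 mm farther back than shut.
Start: joints at [0.946, 0.527, 1.433, -0, 1.181, -0.178], TCP at [0.27, 0.564, 0.245] pointing down, gripper open.
Joint ranges: [-3.08, 3.08], [-0.75, 2.2], [0.22, 2.44], [-1.43, 4.57], [0, 2.65], [-2.85, 2.85]. Speed limits (rad/s): [2.79, 2.79, 3.14, 3.14, 3.14, 3.14].

### API

Orientations are given as a unit quaternion [x, y, z, w].
In Python, from station import monitor, eyes, job, manip gives the robot as it stands.
- The arm moves only by the shell command python3 -m pendant 'ROWS' [FORCE]. ROWS is JSON, a list that holds one entry, the list of rows, each a list of 7 numbers: the shift along the tool's x, y, z as a fraction of full scale, then the turn, a rotation vector about the tool's x, y, z as a fraction of full scale, then the opening, from 0 (shut) to 1 (fully open). A call has 1 to 20 rows; each row shifts and turns the commanded pose from where the row before left it, along the tool's axes as they then stand; what a row does not reach is not made up. Full scale, the value 1, is 800 mm for a shift and 0.12 rad for a turn. A row lasts 1/10 s, in which the tool goes at most 50 mm and 8.59 degrees, less where a joint would pass 70% of its speed; a pose out of reach is approached as far as the arm can. A call with a number of a shift or a turn outside -1 to 1 is refused whole. A call with a gripper value outside its range is refused whole. The fingers move at their own pace and stop on an object; FORCE is the grip in N (left out, the last holds). Time passes only in rows, so rows that do not move let the fingers close. It gives the time, the measured TCP pose, the force, the opening and the grip force at its end, in the units of the state.
- monitor.sense(): the state, without advancing time (a new reading comes with each control period).
- eyes.snapshot(name): name is "side" or "top" or "wrist"; returns a dict with "pixels" (420x560x3 uint8, red, green, blue), "depth" (420x560 float32, m along the optical axis (not along the pixel's ray), 0 where there is no reading), "intrinsics" (3x3 intrinsics, pixels), "eye" and "attitude" of the camera in the world. Camera axes: x right, y down, z forward; pixel columns grow to the right and rows downward; lengths in m; the calibration is good to about 2 mm. A picture is of the moment at which its call begins.
- job.sign_off(): hands the job in; it is judged then, once.
The state is a dict: "t": time; "q": joint angles; "qd": joint speeds; "tau": joint torques, N m; "tcp_pos": TCP position; "tool_rot": TCP orientation; "force": force on the tool from outside, world axes, zero at the start; "ft_torque": the same for the moment, N m; "finger_gap": opening from 0.0 (shut) to 1.0 (fully open); "gripper_force": force on a finger pad.
Only numpy, scipy, OpenCV 4.12 (cv2) and the standard library are available. Lean on these libraries where they do the work, as an engineer would, in place of code of your own. Each camera call takes 0.05 s, during which the arm holds its last target. There are 200 camera calls.

## Working session

There is one attempt and no reset: what is moved stays moved. The work goes in short steps, Python scripts to look and compute and a shell command to move; the robot and the scene stay as the last step left them, time stands still between calls to the robot, and variables do not carry over. Pictures are saved under pics/ and viewed, at most 10 in all, crops included, and the job is handed in when it is done.

```bash
mkdir -p pics; ls; cat > h.py <<'E'
import numpy as np, cv2
from station import monitor, eyes, job, manip
from scipy.spatial.transform import Rotation as R
def snap(n, f=None):
    s=eyes.snapshot(n)
    if f: cv2.imwrite('pics/'+f, s['pixels'][:,:,::-1])
    return s
def rot(s):
    a=np.array(s['attitude'],float)
    return a if a.shape==(3,3) else R.from_quat(a).as_matrix()
def cloud(s):
    K=np.array(s['intrinsics']); d=s['depth']; v,u=np.mgrid[:d.shape[0],:d.shape[1]]
    p=np.stack([(u-K[0,2])/K[0,0]*d,(v-K[1,2])/K[1,1]*d,d],-1)
    return p@rot(s).T+np.array(s['eye'])
E
python3 - <<'E'
from h import *
for n in ['top','side','wrist']:
    s=snap(n,n+'1.png'); np.save(n+'1.npy',s,allow_pickle=True)
    print(n,s['eye'],s['attitude'],s['intrinsics'])
print(monitor.sense(), manip.nose_length)
a=[cv2.imread(f'pics/{n}1.png') for n in ['top','side','wrist']]
E
```

```text
pics
top [0.33319928 0.01360426 1.10181917] [ 0.71198463 -0.69660858  0.059888   -0.06502147] [[501.89673163   0.         281.34881074]
 [  0.         501.89673163 218.76795326]
 [  0.           0.           1.        ]]
side [ 0.18175113 -0.31996135  0.62323874] [ 0.86206178 -0.36435185  0.13060941 -0.32716724] [[429.75606577   0.         283.5305712 ]
 [  0.         429.75606577 213.68684035]
 [  0.           0.           1.        ]]
wrist [0.19451772 0.59938197 0.37298504] [0.83473878 0.52561295 0.08667446 0.13939058] [[371.65414427   0.         281.37426942]
 [  0.         371.65414427 203.52991692]
 [  0.           0.           1.        ]]
{'t': 0.15, 'q': array([ 9.45500803e-01,  5.28284977e-01,  1.43362077e+00,  1.34796698e-05,
        1.18141126e+00, -1.78483176e-01]), 'qd': array([-3.61697667e-05, -3.11679916e-03, -4.59793988e-03, -4.48374447e-05,
       -3.28237354e-04,  3.96695525e-04]), 'tau': array([ 6.75529282e-04, -4.42742479e+01, -1.78276670e+01, -2.84357648e-04,
        5.68232179e-03, -9.51065829e-06]), 'tcp_pos': array([0.26970096, 0.56322164, 0.24453446]), 'tool_rot': array([ 2.21554845e-01,  9.75147531e-01, -7.91042333e-04, -3.42983186e-04]), 'force': array([ 0.00848844, -0.64974477, -0.59433627]), 'ft_torque': array([ 0.00820396, -0.04422352,  0.0213335 ]), 'gripper_force': 0.0, 'finger_gap': 1.0022562649057254} 0.014
```

View pics/top1.png

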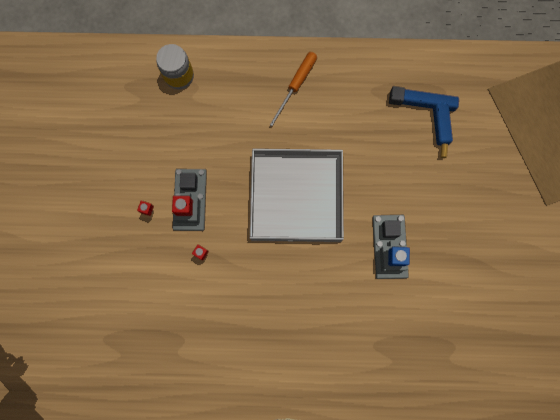

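View pics/side1.png

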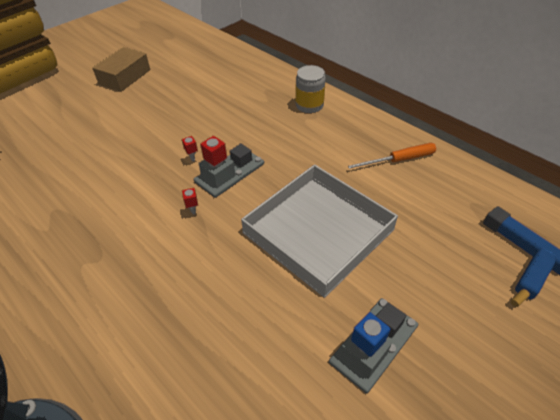

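The top view shows the red head at (182,205), small red look-alikes at (145,208) and (200,253), the tray centred at about (297,196) and the blue head at (400,256). In the side view the red head is at (213,150), with the look-alikes at (190,145) and (190,197).

```bash
cat > m.py <<'E'
from h import *
def blobs(s,col):
    r,g,b=[s['pixels'][:,:,i].astype(int) for i in range(3)]
    m=((r>90)&(r>2.5*g)&(r>2.5*b)) if col=='r' else ((b>80)&(b>1.8*r)&(b>1.4*g))
    m=cv2.morphologyEx(m.astype(np.uint8),cv2.MORPH_CLOSE,np.ones((13,13)))
    n,l,st,c=cv2.connectedComponentsWithStats(m)
    return [(st[i],c[i],l==i) for i in range(1,n) if st[i][4]>60]
def tops(s,mask):
    P=cloud(s)[mask&(s['depth']>0)]; zt=np.percentile(P[:,2],95)
    T=P[abs(P[:,2]-zt)<.006]; 
    return zt,T
def rect(T):
    (c,w,a)=cv2.minAreaRect((T[:,:2]*1000).astype(np.float32)); return np.round(c,1),np.round(w,1),round(a,1)
E
python3 - <<'E'
from m import *
S={n:np.load(n+'1.npy',allow_pickle=True).item() for n in ['top','side']}
for n,s in S.items():
  for col in 'rb':
    for st,c,m in blobs(s,col):
        zt,T=tops(s,m); print(n,col,st,c.round(1),'z',round(zt,4),rect(T), T.mean(0).round(4))
s=S['top'];P=cloud(s)
# bench, tray, feet
print('bench z',np.median(P[300:330,200:360,2]))
m=np.zeros(P.shape[:2],bool); m[140:255,235:355]=1
print('tray rim',rect(P[m&(P[:,:,2]>.03)]),np.percentile(P[m][:,2],[5,50,99]))
for nm,(v0,v1,u0,u1) in dict(redfoot=(155,243,165,215),bluefoot=(205,290,360,420)).items():
    m=np.zeros(P.shape[:2],bool); m[v0:v1,u0:u1]=1
    pl=m&(P[:,:,2]>.007)&(P[:,:,2]<.018); print(nm,rect(P[m&(P[:,:,2]>.007)]),rect(P[pl]))
    for lo,hi in((.035,.046),(.046,.055)): 
        q=P[m&(P[:,:,2]>lo)&(P[:,:,2]<hi)]; print(lo,len(q),rect(q))
E
```

```text
top r [172 196  18  17 289] [180.7 203.9] z 0.1037 (array([538.7, 229.3]), array([33.9, 35.5]), 0.9) [0.5388 0.2286 0.1008]
top r [138 201  13  13 117] [143.7 207.1] z 0.0609 (array([539.1, 316.4]), array([23.3, 21.9]), 73.8) [0.5387 0.3159 0.0584]
top r [192 245  15  14 125] [199.  251.7] z 0.0615 (array([446.2, 193.7]), array([23.3, 22.7]), 60.6) [0.4462 0.1938 0.0582]
top b [404  90  54  52 986] [436.7 109.4] z 0.0317 (array([ 767.7, -302.7]), array([121.5, 109.9]), 82.2) [ 0.7839 -0.3202  0.0288]
top b [392 247  18  18 296] [400.1 255.3] z 0.1035 (array([ 443.1, -216.9]), array([34.3, 34.5]), 88.8) [ 0.4431 -0.2162  0.1005]
side r [182 136  44  29 637] [207.1 147.2] z 0.1012 (array([537.2, 230.4]), array([35.9, 34.5]), 89.7) [0.5359 0.2279 0.0995]
side r [182 188  15  20 199] [189.3 196.9] z 0.0593 (array([446.1, 194.1]), array([24.5, 22.5]), 60.4) [0.445  0.1924 0.0575]
side b [ 502  217   58   76 1517] [535.7 255.7] z 0.0293 (array([ 783.3, -318.6]), array([154. ,  82.4]), 39.3) [ 0.7766 -0.3192  0.0273]
side b [355 312  35  34 688] [372.6 329.1] z 0.1015 (array([ 443.5, -216.8]), array([34. , 36.3]), 88.9) [ 0.442  -0.2173  0.0997]
bench z 0.0002173578227018247
tray rim (array([507.6,  -9.4]), array([348.4, 200.1]), 0.4) [-0.00205898  0.00311469  0.0424711 ]
redfoot (array([467.7, 168.2]), array([389.9, 126.4]), 31.0) (array([569.2, 229.6]), array([138.1,  70.6]), 0.9)
0.035 278 (array([567.4, 227.7]), array([106.4,  48. ]), 0.3)
0.046 204 (array([563.8, 224.6]), array([ 49. , 104.3]), 84.2)
bluefoot (array([ 410.6, -156.4]), array([144.6, 344.5]), 47.2) (array([ 460.6, -221.9]), array([109.4, 170.3]), 86.8)
0.035 294 (array([ 472.3, -213.9]), array([107.5,  48.2]), 2.9)
0.046 214 (array([ 468.3, -215.6]), array([98.3, 49.7]), 1.7)
```

View pics/wrist1.png

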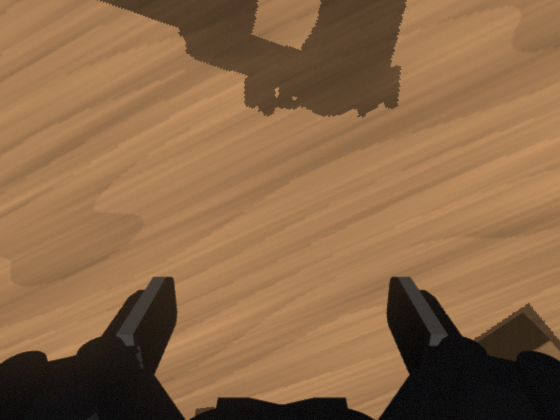

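Red pin axis is about (0.538, 0.2297), head top about 0.102, foot yaw about +0.9°. The foot plate, boss and tray sizes agree with the text. The wrist view shows only bench. Moving to hover above the red head.

```bash
python3 -m pendant '[[[-0.0345,-0.0174,0.004,0,0,0,1],[-0.0345,-0.0174,0.004,0,0,0,1],[-0.0345,-0.0174,0.004,0,0,0,1],[-0.0345,-0.0174,0.004,0,0,0,1],[-0.0345,-0.0174,0.004,0,0,0,1],[-0.0345,-0.0174,0.004,0,0,0,1],[-0.0345,-0.0174,0.004,0,0,0,1],[-0.0345,-0.0174,0.004,0,0,0,1],[-0.0345,-0.0174,0.004,0,0,0,1],[-0.0345,-0.0174,0.004,0,0,0,1],[-0.0345,-0.0174,0.004,0,0,0,1],[-0.0345,-0.0174,0.004,0,0,0,1],[-0.0345,-0.0174,0.004,0,0,0,1],[-0.0345,-0.0174,0.004,0,0,0,1],[0,0,0,0,0,-0.96,1],[0,0,0,0,0,-0.96,1],[0,0,0,0,0,-0.96,1],[0,0,0,0,0,-0.96,1],[0,0,0,0,0,0,1]]]'
cat >> h.py <<'E'
def togo(p,yaw=None):
    s=monitor.sense(); M=R.from_quat(s['tool_rot']).as_matrix()
    d=M.T@(np.array(p)-s['tcp_pos'])
    y=np.degrees(np.arctan2(M[1,1],M[0,1]))
    # turn needed about tool z (down): -(target-yaw)
    print('t',s['t'],'tcp',s['tcp_pos'].round(4),'yaw(y)',y.round(2),'zaxis',M[:,2].round(4),'F',s['force'].round(1),'T',s['ft_torque'].round(2),'gap',round(s['finger_gap'],3),'gf',s['gripper_force'])
    print('shift units',(d/.8).round(4),'turn units', None if yaw is None else round(-np.radians(yaw-y)/.12,3))
E
python3 - <<'E'
from m import *
togo([.538,.2297,.077],90.9)
s=snap('wrist','wrist2.png')
for st,c,m in blobs(s,'r'):
    zt,T=tops(s,m); print(st,c.round(1),zt.round(4),rect(T),T.mean(0).round(4))
E
```

```text
t: 2.05
tcp_pos: [0.5341, 0.2208, 0.2002]
tool_rot: [-0.007, 1.0, -0.0, -0.0]
force: [0.6, -0.3, -0.3]
finger_gap: 1.0
gripper_force: 0.0
t 2.05 tcp [0.5341 0.2208 0.2002] yaw(y) 90.78 zaxis [-7.e-04 -1.e-04 -1.e+00] F [ 0.6 -0.3 -0.3] T [-0.02  0.03  0.09] gap 1.0 gf 0.0
shift units [-0.0051  0.011   0.154 ] turn units -0.017
[235  49  17   9  80] [242.3  53.7] 0.0586 (array([437. , 193.6]), array([10.4,  4. ]), 65.6) [0.4365 0.193  0.0577]
[223  68  42  26 425] [244.7  80.3] 0.0588 (array([449. , 193.6]), array([23.6, 19.7]), 59.5) [0.4536 0.1942 0.0576]
[380 177  45  41 884] [400.7 197. ] 0.0587 (array([539.5, 316.3]), array([24.1, 23.9]), 73.8) [0.5384 0.315  0.0573]
[ 269  193   53   50 1743] [294.8 216.3] 0.1009 (array([539.5, 229.8]), array([35.2, 34.6]), 0.9) [0.5379 0.2296 0.0997]
```

View pics/wrist2.png

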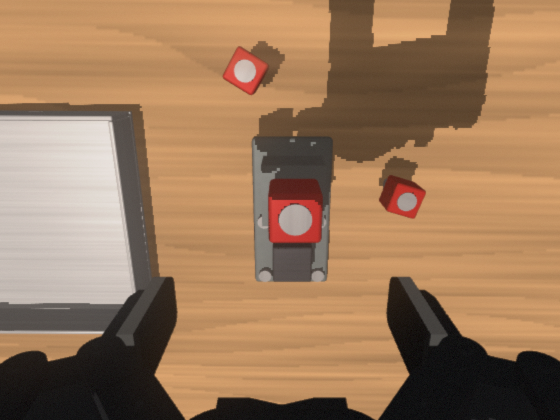

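The wrist view shows the red head at (295,219) in its foot and the look-alikes at (245,70) and (404,200). It gives the head at (0.539, 0.230), top 0.101, agreeing with the other views. Descending.

```bash
python3 -m pendant '[[[-0.0064,0.011,0,0,0,0,1],[0,0,0.022,0,0,0,1],[0,0,0.022,0,0,0,1],[0,0,0.022,0,0,0,1],[0,0,0.022,0,0,0,1],[0,0,0.022,0,0,0,1],[0,0,0.022,0,0,0,1],[0,0,0.022,0,0,0,1],[0,0,0,0,0,0,1],[0,0,0,0,0,0,1]]]'
python3 -c "
from h import *
togo([.539,.2298,.077],90.9)"
```

```text
t: 3.1
tcp_pos: [0.5395, 0.2303, 0.0772]
tool_rot: [-0.007, 1.0, 0.0, -0.0]
force: [-0.3, 0.5, 0.2]
finger_gap: 1.003
gripper_force: 0.0
t 3.1 tcp [0.5395 0.2303 0.0772] yaw(y) 90.77 zaxis [-2.e-04  1.e-04 -1.e+00] F [-0.3  0.5  0.2] T [-0.02 -0.03 -0.04] gap 1.003 gf 0.0
shift units [ 0.0007 -0.0006  0.0003] turn units -0.019
```

```bash
python3 -m pendant '[[[0,0,0,0,0,0,0],[0,0,0,0,0,0,0],[0,0,0,0,0,0,0],[0,0,0,0,0,0,0],[0,0,0,0,0,0,0],[0,0,0,0,0,0,0],[0,0,0,0,0,0,0],[0,0,0,0,0,0,0]]]' 55
python3 -c "
from h import *
togo([.539,.2298,.077],90.9)"
```

```text
t: 3.9
tcp_pos: [0.5397, 0.2299, 0.0781]
tool_rot: [-0.007, 1.0, 0.0, 0.001]
force: [-0.2, -0.3, 6.1]
finger_gap: 0.41
gripper_force: 56.6
t 3.9 tcp [0.5397 0.2299 0.0781] yaw(y) 90.8 zaxis [ 1.2e-03  2.0e-04 -1.0e+00] F [-0.2 -0.3  6.1] T [-0.04  0.15  0.  ] gap 0.41 gf 56.55660152435303
shift units [ 0.0009 -0.0001  0.0014] turn units -0.015
```

```bash
python3 -m pendant '[[[0,0,-0.0003,0,0,0.9,0],[0,0,-0.0003,0,0,0.9,0],[0,0,-0.0003,0,0,0.9,0],[0,0,-0.0003,0,0,0.9,0],[0,0,0,0,0,0,0]]]' 55
python3 - <<'E'
from m import *
togo([.539,.2298,.077],90.9)
for n in ['top','side']:
  s=snap(n,n+'3.png')
  for st,c,m in blobs(s,'r'):
    zt,T=tops(s,m); print(n,c.round(1),zt.round(4),rect(T))
E
```

```text
t: 4.4
tcp_pos: [0.5393, 0.2297, 0.0782]
tool_rot: [0.208, 0.978, -0.0, 0.0]
force: [0.4, -1.4, -0.2]
finger_gap: 0.416
gripper_force: 56.2
t 4.4 tcp [0.5393 0.2297 0.0782] yaw(y) 66.02 zaxis [ 1.e-04 -1.e-04 -1.e+00] F [ 0.4 -1.4 -0.2] T [-0.19 -0.07 -0.25] gap 0.416 gf 56.16519749164581
shift units [ 0.0004 -0.      0.0015] turn units -3.618
top [199.1 251.9] 0.0605 (array([446.4, 193.9]), array([22.6, 22.7]), 61.2)
side [192.5 144.1] 0.1002 (array([524. , 232.3]), array([27.1,  5.3]), 68.4)
side [189.3 196.9] 0.0595 (array([446.2, 195.1]), array([25.6, 23.4]), 59.9)
```

```bash
python3 -m pendant '[[[0,0,-0.0003,0,0,-0.9,0],[0,0,-0.0003,0,0,-0.9,0],[0,0,-0.0003,0,0,-0.9,0],[0,0,-0.0003,0,0,-0.9,0],[0,0,-0.0003,0,0,-0.9,0],[0,0,-0.0003,0,0,-0.9,0],[0,0,-0.0003,0,0,-0.9,0],[0,0,-0.0003,0,0,-0.9,0],[0,0,0,0,0,0,0]]]' 55
python3 - <<'E'
from m import *
togo([.539,.2298,.077],90.9)
for n in ['side']:
  s=snap(n,n+'4.png')
  cv2.imwrite('pics/c4.png',cv2.resize(s['pixels'][100:220,130:290,::-1],None,fx=4,fy=4))
E
```

```text
t: 5.4
tcp_pos: [0.5391, 0.2301, 0.0787]
tool_rot: [-0.222, 0.975, 0.0, -0.0]
force: [2.5, 2.7, -11.5]
finger_gap: 0.413
gripper_force: 55.9
t 5.4 tcp [0.5391 0.2301 0.0787] yaw(y) 115.64 zaxis [-7.e-04  5.e-04 -1.e+00] F [  2.5   2.7 -11.5] T [ 0.44 -0.58  0.22] gap 0.413 gf 55.895699858665466
shift units [ 0.0003 -0.0003  0.0021] turn units 3.598
```

View pics/c4.png

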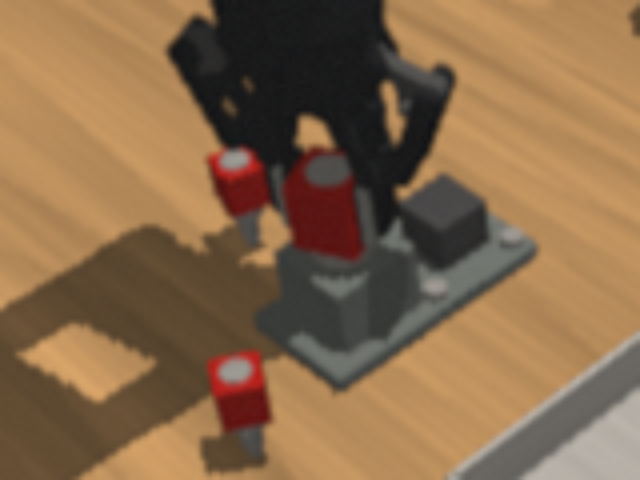

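The crop shows the head gripped and turned with the pads (head at about (322,200)). It resists with about 11 N. Continuing.

```bash
python3 -m pendant '[[[0,0,-0.0003,0,0,0.9,0],[0,0,-0.0003,0,0,0.9,0],[0,0,-0.0003,0,0,0.9,0],[0,0,-0.0003,0,0,0.9,0],[0,0,-0.0003,0,0,0.9,0],[0,0,-0.0003,0,0,0.9,0],[0,0,-0.0003,0,0,0.9,0],[0,0,-0.0003,0,0,0.9,0]]]' 55
python3 -m pendant '[[[0,0,-0.0003,0,0,-0.9,0],[0,0,-0.0003,0,0,-0.9,0],[0,0,-0.0003,0,0,-0.9,0],[0,0,-0.0003,0,0,-0.9,0],[0,0,-0.0003,0,0,-0.9,0],[0,0,-0.0003,0,0,-0.9,0],[0,0,-0.0003,0,0,-0.9,0],[0,0,-0.0003,0,0,-0.9,0]]]' 55
python3 -c "
from h import *
togo([.539,.2298,.077],90.9)"
```

```text
t: 6.25
tcp_pos: [0.5393, 0.2295, 0.0801]
tool_rot: [0.209, 0.978, -0.001, -0.0]
force: [3.7, 1.1, -16.5]
finger_gap: 0.412
gripper_force: 56.6
t: 7.05
tcp_pos: [0.5391, 0.2299, 0.0818]
tool_rot: [-0.222, 0.975, 0.0, -0.001]
force: [4.6, 2.2, -18.0]
finger_gap: 0.416
gripper_force: 56.8
t 7.05 tcp [0.5391 0.2299 0.0818] yaw(y) 115.61 zaxis [-1.2e-03  5.0e-04 -1.0e+00] F [  4.6   2.2 -18. ] T [ 0.47 -0.77 -0.33] gap 0.416 gf 56.793848276138306
shift units [ 0.0001 -0.      0.006 ] turn units 3.594
```

```bash
python3 -m pendant '[[[0,0,-0.0003,0,0,0.9,0],[0,0,-0.0003,0,0,0.9,0],[0,0,-0.0003,0,0,0.9,0],[0,0,-0.0003,0,0,0.9,0],[0,0,-0.0003,0,0,0.9,0],[0,0,-0.0003,0,0,0.9,0],[0,0,-0.0003,0,0,0.9,0],[0,0,-0.0003,0,0,0.9,0]]]' 55
python3 -m pendant '[[[0,0,-0.0003,0,0,-0.9,0],[0,0,-0.0003,0,0,-0.9,0],[0,0,-0.0003,0,0,-0.9,0],[0,0,-0.0003,0,0,-0.9,0],[0,0,-0.0003,0,0,-0.9,0],[0,0,-0.0003,0,0,-0.9,0],[0,0,-0.0003,0,0,-0.9,0],[0,0,-0.0003,0,0,-0.9,0]]]' 55
python3 - <<'E'
from m import *
togo([.539,.2298,.077],90.9)
s=snap('side'); P=cloud(s)
cv2.imwrite('pics/c5.png',cv2.resize(s['pixels'][100:220,130:290,::-1],None,fx=4,fy=4))
for st,c,m in blobs(s,'r'): print(st,c.round(1),tops(s,m)[0].round(4))
E
```

```text
t: 7.85
tcp_pos: [0.5392, 0.2295, 0.0835]
tool_rot: [0.209, 0.978, -0.001, -0.0]
force: [5.0, 0.1, -19.7]
finger_gap: 0.412
gripper_force: 56.8
t: 8.65
tcp_pos: [0.5389, 0.2299, 0.0853]
tool_rot: [-0.222, 0.975, 0.0, -0.001]
force: [3.6, 1.7, -19.3]
finger_gap: 0.412
gripper_force: 56.9
t 8.65 tcp [0.5389 0.2299 0.0853] yaw(y) 115.61 zaxis [-1.5e-03  5.0e-04 -1.0e+00] F [  3.6   1.7 -19.3] T [ 0.43 -0.85 -0.37] gap 0.412 gf 56.92312717437744
shift units [-0.     -0.0002  0.0104] turn units 3.594
[182 135  38  27 513] [201.7 147. ] 0.108
[182 188  15  20 221] [189.3 196.8] 0.0591
```

View pics/c5.png

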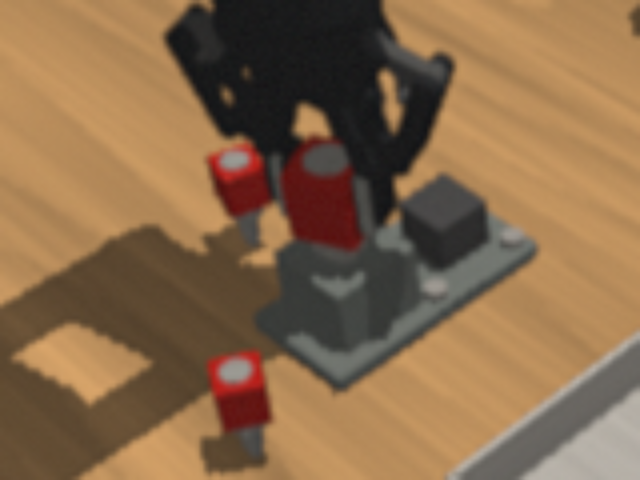

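The head (about (322,200)) has risen about 7 mm with the gripper and there is no slip. Continuing.

```bash
python3 -m pendant '[[[0,0,-0.0003,0,0,0.9,0],[0,0,-0.0003,0,0,0.9,0],[0,0,-0.0003,0,0,0.9,0],[0,0,-0.0003,0,0,0.9,0],[0,0,-0.0003,0,0,0.9,0],[0,0,-0.0003,0,0,0.9,0],[0,0,-0.0003,0,0,0.9,0],[0,0,-0.0003,0,0,0.9,0]]]' 55
python3 -m pendant '[[[0,0,-0.0003,0,0,-0.9,0],[0,0,-0.0003,0,0,-0.9,0],[0,0,-0.0003,0,0,-0.9,0],[0,0,-0.0003,0,0,-0.9,0],[0,0,-0.0003,0,0,-0.9,0],[0,0,-0.0003,0,0,-0.9,0],[0,0,-0.0003,0,0,-0.9,0],[0,0,-0.0003,0,0,-0.9,0]]]' 55
python3 -m pendant '[[[0,0,-0.0003,0,0,0.9,0],[0,0,-0.0003,0,0,0.9,0],[0,0,-0.0003,0,0,0.9,0],[0,0,-0.0003,0,0,0.9,0],[0,0,-0.0003,0,0,0.9,0],[0,0,-0.0003,0,0,0.9,0],[0,0,-0.0003,0,0,0.9,0],[0,0,-0.0003,0,0,0.9,0]]]' 55
python3 -m pendant '[[[0,0,-0.0003,0,0,-0.9,0],[0,0,-0.0003,0,0,-0.9,0],[0,0,-0.0003,0,0,-0.9,0],[0,0,-0.0003,0,0,-0.9,0],[0,0,-0.0003,0,0,-0.9,0],[0,0,-0.0003,0,0,-0.9,0],[0,0,-0.0003,0,0,-0.9,0],[0,0,-0.0003,0,0,-0.9,0]]]' 55
```

```text
t: 9.5
tcp_pos: [0.5389, 0.2296, 0.0874]
tool_rot: [0.21, 0.978, -0.001, -0.001]
force: [4.1, 2.0, -20.0]
finger_gap: 0.409
gripper_force: 57.3
t: 10.3
tcp_pos: [0.5385, 0.2298, 0.0892]
tool_rot: [-0.221, 0.975, 0.0, -0.001]
force: [5.4, 1.7, -20.8]
finger_gap: 0.414
gripper_force: 57.3
t: 11.1
tcp_pos: [0.5389, 0.2296, 0.0913]
tool_rot: [0.21, 0.978, -0.001, -0.001]
force: [4.6, 2.4, -20.4]
finger_gap: 0.412
gripper_force: 57.5
t: 11.9
tcp_pos: [0.5389, 0.2296, 0.0951]
tool_rot: [-0.222, 0.975, -0.0, -0.001]
force: [-0.1, -0.5, -1.8]
finger_gap: 0.412
gripper_force: 60.0
```

Free now (force down to 2 N). Lifting out.

```bash
python3 -m pendant '[[[0,0,-0.005,0,0,0,0],[0,0,-0.01,0,0,0,0],[0,0,-0.015,0,0,0,0],[0,0,-0.02,0,0,0,0],[0,0,-0.02,0,0,0,0],[0,0,-0.02,0,0,0,0],[0,0,-0.02,0,0,0,0],[0,0,-0.01,0,0,0,0],[0,0,0,0,0,0,0]]]' 55
python3 - <<'E'
from m import *
s=snap('side')
cv2.imwrite('pics/c6.png',s['pixels'][:,:,::-1])
for st,c,m in blobs(s,'r'): print(st,c.round(1),tops(s,m)[0].round(4))
t=np.load('top1.npy',allow_pickle=True).item();P=cloud(t)
m=np.zeros(P.shape[:2],bool); m[140:255,240:350]=1
Q=P[m]; rim=Q[(Q[:,2]>.034)&(Q[:,2]<.05)&(Q[:,0]<.7)]
print('rim',rect(rim),np.percentile(rim,[1,99],axis=0).round(3))
togo([.555,0,.2],90.9)
E
```

```text
t: 12.8
tcp_pos: [0.5401, 0.2301, 0.1938]
tool_rot: [-0.221, 0.975, -0.0, 0.002]
force: [-0.1, -0.5, -2.1]
finger_gap: 0.412
gripper_force: 60.0
[191  84  18  14  80] [199.9  92.9] 0.2166
[182 137  15  17 138] [190.  144.3] 0.0593
[182 188  15  20 209] [189.5 197.4] 0.0591
rim (array([581.3,  -8.9]), array([201.1, 200.1]), 0.4) [[ 0.481 -0.109  0.034]
 [ 0.682  0.091  0.044]]
t 12.85 tcp [0.5394 0.2299 0.1926] yaw(y) 115.52 zaxis [ 1.7e-03  3.0e-04 -1.0e+00] F [-0.2 -0.1 -1.8] T [ 0.04 -0.04 -0.02] gap 0.412 gf 59.99636471271515
shift units [ 0.1062 -0.2677 -0.0093] turn units 3.581
```

View pics/c6.png

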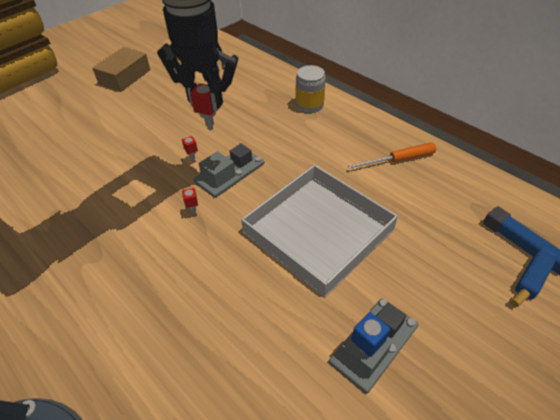

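The pin is out (head at (204,97)) and the foot is empty. The tray centre is (0.581, −0.009), and the rim measures 200 × 200. Carrying it over.

```bash
python3 -m pendant '[[[0.005,-0.018,0,0,0,0,0],[0.0102,-0.0365,0,0,0,0,0],[0.0102,-0.0365,0,0,0,0,0],[0.0102,-0.0365,0,0,0,0,0],[0.0102,-0.0365,0,0,0,0,0],[0.0102,-0.0365,0,0,0,0,0],[0.0102,-0.0365,0,0,0,0,0],[0.0102,-0.0365,0,0,0,0,0],[0.005,-0.018,0,0,0,0,0],[0,0,0,0,0,0,0],[0,0,0,0,0,0,0]]]' 55
python3 - <<'E'
from m import *
togo([.581,-.009,.072],None)
s=snap('side')
for st,c,m in blobs(s,'r'): print(st,c.round(1),tops(s,m)[0].round(4))
E
```

```text
t: 13.95
tcp_pos: [0.5803, -0.0083, 0.191]
tool_rot: [-0.221, 0.975, 0.001, -0.001]
force: [0.3, 1.2, -2.0]
finger_gap: 0.416
gripper_force: 60.0
t 13.95 tcp [ 0.5803 -0.0083  0.191 ] yaw(y) 115.5 zaxis [-0.0019  0.0011 -1.    ] F [ 0.3  1.2 -2. ] T [-0.07 -0.02 -0.05] gap 0.416 gf 59.99679386615753
shift units [-0.0005 -0.0014  0.1487] turn units None
[311 135  25  34 682] [322.6 151.5] 0.2136
[182 136  15  18 161] [189.6 144.8] 0.0589
[182 188  15  20 208] [189.5 197.3] 0.0592
```

```bash
python3 -m pendant '[[[0,0,0.02,0,0,0,0],[0,0,0.02,0,0,0,0],[0,0,0.02,0,0,0,0],[0,0,0.02,0,0,0,0],[0,0,0.02,0,0,0,0],[0,0,0.02,0,0,0,0],[0,0,0.015,0,0,0,0],[0,0,0.01,0,0,0,0],[0,0,0,0,0,0,0],[0,0,0.002,0,0,0,0],[0,0,0.002,0,0,0,0],[0,0,0,0,0,0,0]]]' 55
```

```text
t: 15.2
tcp_pos: [0.5814, -0.0088, 0.0728]
tool_rot: [-0.221, 0.975, -0.0, 0.0]
force: [-0.0, -0.8, -1.6]
finger_gap: 0.418
gripper_force: 60.0
```

```bash
python3 -m pendant '[[[0,0,0.002,0,0,0,0],[0,0,0.002,0,0,0,0],[0,0,0.002,0,0,0,0],[0,0,0,0,0,0,0]]]' 55
```

```text
t: 15.6
tcp_pos: [0.5811, -0.0087, 0.0674]
tool_rot: [-0.221, 0.975, 0.0, -0.0]
force: [-1.4, 0.6, -1.0]
finger_gap: 0.418
gripper_force: 60.1
```

```bash
python3 -m pendant '[[[0,0,0.002,0,0,0,0],[0,0,0.001,0,0,0,0],[0,0,0,0,0,0,0]]]' 20
```

```text
t: 15.9
tcp_pos: [0.5813, -0.0087, 0.0671]
tool_rot: [-0.221, 0.975, -0.0, 0.0]
force: [-2.1, -0.6, 11.5]
finger_gap: 0.417
gripper_force: 61.9
```

The pin's tip is on the tray floor. Easing off, releasing and backing up.

```bash
python3 -m pendant '[[[0,0,-0.002,0,0,0,0.417],[0,0,0,0,0,0,0.45],[0,0,0,0,0,0,0.5],[0,0,0,0,0,0,0.6],[0,0,0,0,0,0,0.8],[0,0,0,0,0,0,1],[0,0,0,0,0,0,1],[0,0,0,0,0,0,1],[0,0,0,0,0,0,1],[0,0,-0.01,0,0,0,1],[0,0,-0.02,0,0,0,1],[0,0,-0.02,0,0,0,1],[0,0,-0.03,0,0,0,1],[0,0,-0.04,0,0,0,1],[0,0,-0.04,0,0,0,1],[0,0,-0.04,0,0,0,1],[0,0,0,0,0,0,1],[0,0,0,0,0,0,1],[0,0,0,0,0,0,1]]]' 20
python3 - <<'E'
from m import *
togo([.581,-.009,.072],None)
s=snap('side','side7.png')
for st,c,m in blobs(s,'r')+blobs(s,'b'):
    zt,T=tops(s,m); print(st,c.round(1),zt.round(4),rect(T),T.mean(0).round(4))
E
```

```text
t: 17.8
tcp_pos: [0.5801, -0.0085, 0.2259]
tool_rot: [-0.221, 0.975, 0.0, -0.001]
force: [-0.2, 1.1, -0.1]
finger_gap: 0.994
gripper_force: 0.0
t 17.8 tcp [ 0.5801 -0.0085  0.2259] yaw(y) 115.55 zaxis [-2.2e-03  5.0e-04 -1.0e+00] F [-0.2  1.1 -0.1] T [-0.03 -0.02 -0.01] gap 0.994 gf 0.0
shift units [-0.001  -0.0013  0.1924] turn units None
[182 137  15  17 159] [189.6 144.8] 0.0593 (array([538., 316.]), array([20.7, 22.1]), 70.3) [0.5365 0.3138 0.0573]
[182 188  15  20 207] [189.5 197.3] 0.0592 (array([445.6, 193.3]), array([24.5, 22.5]), 62.0) [0.4451 0.1923 0.0575]
[309 191  24  30 539] [320.4 205.2] 0.0903 (array([579.7,  -9.2]), array([34.1, 33.3]), 26.3) [ 0.5787 -0.0102  0.0886]
[ 502  217   58   77 1575] [535.5 255.8] 0.0292 (array([ 784.1, -317.9]), array([156.2,  82.6]), 39.3) [ 0.7765 -0.319   0.0272]
[355 312  35  42 759] [372.9 330.5] 0.1016 (array([ 442.9, -216.9]), array([34. , 35.9]), 89.1) [ 0.4418 -0.2173  0.0997]
```

View pics/side7.png

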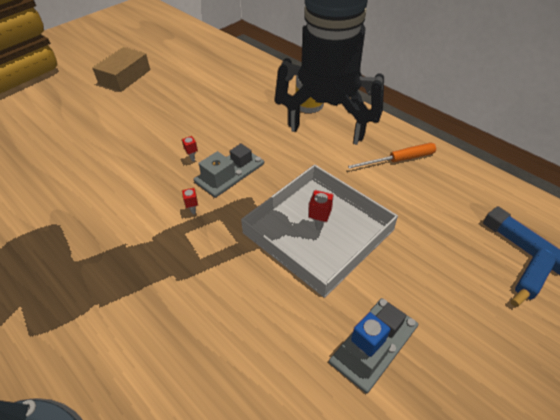

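The pin stands released in the middle of the tray (head at (320,205)). Its head centre is at z ≈ 0.070, about 1 mm off the tray's centre, and the blue head has not moved. Handing in.

```bash
python3 -c "
from h import *
print(job.sign_off())"
```

```text
the job is handed in; nothing more can be done
None
```

The red pin was twisted loose, drawn out and left standing released in the middle of the tray, the blue pin was left untouched, and the job was handed in at about 18 s (no verdict was returned).

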